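# Release the orange float ball from the drip rack

## Task

With the fingertips, press down the blue paddle of the lever whose yellow gate holds back the orange float ball, and keep it down until the ball has rolled into the pocket at the low end of its lane; then let the paddle come back up so the gate shuts. Do not force the paddle hard against its stop, do not touch either ball, keep the white ball parked behind its own gate, and do not shift the filter, tub, scraper or brush.

Things in the scene. Friction and masses are not known exactly. Their poses are not given: they have to be found in the camera images.
- rack: Fixed two-lane drip rack, grey base 320 x 200 x 8 mm (rack x = -80 to 240 mm), aluminium ball lanes at rack y = +50 (left) and -50 mm (right). Origin on the bench under the lever axle, z up; +x is downhill along the lanes, away from the paddles. Axle along y, 125 mm up; posts at y = 0, +-92 mm reach 134 mm. Lanes x = 30 to 160 mm; then a step down of 11 mm into each lane's own pocket, x = 160 to 220 mm.
- lever_left (a joint): Rocking lever over the left lane, rad: 0 = at rest, gate shut; grows as its paddle goes down and its yellow gate (26 mm wide plate, 130 mm from the axle on the +x side) rises; hard stop at 0.40. The ball can pass from about 0.32. A spring returns it to 0 when let go: about 2.5 N on the paddle starts it, about 6.5 N holds it at 0.40.
- lever_right (a joint): The same lever over the right lane.
- paddle_left (a point): Blue paddle on the left lever, 44 mm (rack x) by 34 mm (rack y), 8 mm thick. The point is the centre of its top face, which is level at rest and 132 mm above the bench, 120 mm from the axle on its -x side; it tilts with the lever and sinks about 47 mm over the full swing, with only the bench beneath it.
- paddle_right (a point): The same point of the paddle on the right lever.
- ball_orange: Loose hollow orange plastic ball, 42 mm across, about 20 g, origin at its centre. Starts in either lane, leaning on the shut gate at rack x = 106 mm, centre 64 mm above the bench; at rest in the pocket its centre is at rack x of about 198 mm and height of about 40 mm.
- ball_white: Loose white plastic ball of the same size, origin at its centre, leaning on the shut gate of the other lane. Stays there.
- filter: Loose round pleated filter standing upright, 100 mm across, 70 mm tall, origin at the centre of its underside. Bystander beside the rack.
- tub: Loose polypropylene tub with green lid, 108 x 88 x 63 mm, origin at the centre of its underside. Bystander beside the rack.
- scraper: Loose orange silicone scraper lying flat, 175 mm long (x), 60 mm wide, 12 mm thick, origin at its underside, 100 mm from the handle's end. Bystander.
- brush: Loose bottle brush lying flat, wooden handle, 245 mm long (x), 36 mm thick, origin at its underside, mid-length. Bystander.
There are look-alikes about, which are no part of the job. Of the things like the ball_orange, leave any that is green; of the rest the larger one is meant.

How it is judged (in metres and radians):
On the way, in this order (a step that is already met when the one before it is completed fails the run):
1. the fingers press the paddle of the orange ball's lane and its gate rises (lever past 0.15 rad) (((y of ball_orange in the frame of rack above 0 m and value of joint lever_left above 0.15 rad and contact force between the fingers and lever_left_c0 above 0.5 N) or (y of ball_orange in the frame of rack below 0 m and value of joint lever_right above 0.15 rad and contact force between the fingers and lever_right_c0 above 0.5 N))).
2. the orange ball has rolled into the pocket while that paddle is still pressed down (x of ball_orange in the frame of rack above 0.18 m and z of ball_orange in the frame of rack below 0.052 m and ((y of ball_orange in the frame of rack above 0 m and value of joint lever_left above 0.15 rad and contact force between the fingers and lever_left_c0 above 0.5 N) or (y of ball_orange in the frame of rack below 0 m and value of joint lever_right above 0.15 rad and contact force between the fingers and lever_right_c0 above 0.5 N))), for 0.1 s.
At the end, for the whole second after the job is handed in: The orange ball lies still (under 0.05 m/s) in the pocket of its lane (centre 180 to 220 mm along rack x, below 52 mm), both levers are back at rest (under 0.04 rad), the white ball is within 12 mm and each bystander within 20 mm of where it started (x of ball_orange in the frame of rack between 0.18 and 0.22 m and z of ball_orange in the frame of rack below 0.052 m and linear speed of ball_orange below 0.05 m/s and value of joint each of lever_left, lever_right below 0.04 rad and distance of ball_white from where it was at the start of the episode below 0.012 m and distance of each of filter, tub, scraper, brush from where it was at the start of the episode below 0.02 m); the robot touches nothing.
It fails at once if the robot touches a ball (contact force between any of the fingers, the arm and ball_orange above 0.3 N or contact force between any of the fingers, the arm and ball_white above 0.3 N).
It fails at once if a ball is lifted or thrown out of its lane (z of any of ball_orange, ball_white in the frame of rack above 0.09 m).
It fails at once if the white ball leaves its gate by more than 12 mm (distance of ball_white from where it was at the start of the episode above 0.012 m).
It fails at once if the rack or a lever is pushed or pinched with more than 40 N (contact force between any of the fingers, the arm and rack above 40 N).
It fails at once if a bystander is shifted by more than 20 mm (distance of any of filter, tub, scraper, brush from where it was at the start of the episode above 0.02 m).
It also fails if it takes over 34 s, if anything falls off the work surface, if the arm or the gripper's body presses on something with over 40 N, if the wrist force passes 120 N, or if a joint passes its speed limit or range.

## Robot

A 7-joint arm with a two-finger parallel gripper is mounted at the origin on the work surface. World frame = base frame: x ahead of the robot, y to its left, z up, the work surface at z = 0. Lengths are in mm, angles in rad, forces in N, time in s.
With the tool pointing down it reaches from about 400 to 875 mm from the base axis. Payload 4.4 kg.
Tool frame: the origin (TCP) lies at the very end of the fingers, on their centre line; the grasp point (between the pads) lies 19 mm behind it; z points along the fingers, y is the direction in which the jaws open and shut (so a half turn about z gives the same grasp; the last joint's range is limited). The gripper opens to 85 mm and grips with 20 to 120 N. Pads are 22 mm wide; open, the fingers measure 114 mm over their backs; the gripper's body (76 mm by 85 mm) begins 54 mm behind the grasp point. The pads swing forward as they close: fully open they stand 13 mm farther back than shut.
Start: joints at [1.248, 0.628, 0.038, 1.517, -0.027, 0.996, -0.02], TCP at [165.119, -628.692, 231.313] pointing down, gripper open.
Joint ranges: [-3.06, 3.06], [-0.37, 2.12], [-1.25, 1.32], [0.18, 2.47], [-1.1, 4.24], [0.23, 1.98], [-2.94, 2.94]. Speed limits (rad/s): [2.57, 2.57, 3.14, 3.14, 3.14, 3.14, 3.14].

## Interface

Orientations are given as [roll, pitch, yaw] about the fixed x, y, z axes, in that order (R = Rz(yaw) Ry(pitch) Rx(roll)).
In Python, from cell import read_state, get_image, calibration, finish_job gives the robot as it stands. The module is installed in compiled form; this text tells all that it offers.
- The arm moves only by the tool apply_moves, never from a script. Its argument "increments" is a list of rows, each an object of numbers: "tx", "ty", "tz": the shift along the world's x, y, z in m; "rx", "ry", "rz": the turn, a rotation vector about the world's x, y, z in units of 5 degrees (1.0 is 5 degrees); "claw": the finger opening in m, from 0 to 0.0854. In form: [{"tx": .., "ty": .., "tz": .., "rx": .., "ry": .., "rz": .., "claw": ..}, ...]. A call has 1 to 12 rows; each row is the pose to reach, as a shift and turn from the pose commanded when the call began; what a row does not reach only later rows make up. A row lasts 1/10 s, in which the tool goes at most 50 mm and 8.59 degrees, less where a joint would pass 70% of its speed; a pose out of reach is approached as far as the arm can. A call with a gripper value outside its range is refused whole. The fingers move at their own pace and stop on an object; the grip force is fixed at half the most. Time passes only in rows, so rows that repeat a pose let the fingers close. It gives the time, the measured TCP pose, the force and the opening at its end, in the units of the state.
- read_state(): the state, without advancing time (a new reading comes with each control period).
- get_image(name): name is "scene" or "top" or "wrist"; returns the picture (420x560x3 uint8, red, green, blue); there is no depth.
- calibration(name): a dict with "camera_matrix" (3x3 intrinsics, pixels), "distortion" ([k1, k2, p1, p2, k3] as OpenCV has them; the pictures are not rectified), "origin" and "attitude" of the camera in the world. Camera axes: x right, y up, looking along -z (the intrinsics and any distortion apply to the point x, -y, -z); pixel columns grow to the right and rows downward; lengths in mm; the calibration is good to about 2 mm. A picture is of the moment at which its call begins: read the wrist's pose just before it. calibration takes no time and is no camera call; for the wrist camera it gives the pose at the moment of the call.
- finish_job(): hands the job in, once; it reports no verdict.
The state is a dict: "clock": time; "qpos": joint angles; "qd": joint speeds; "tau": joint torques, N m; "eef_pos": TCP position; "tool_rot": TCP orientation; "force": force on the tool from outside, world axes, zero at the start; "torque": the same for the moment, N m; "width": finger opening in mm.
Only numpy, scipy, OpenCV 4.12 (cv2) and the standard library are available. Lean on these libraries where they do the work, as an engineer would, in place of code of your own. Each camera call takes 0.05 s, during which the arm holds its last target. There are 200 camera calls.

## Working session

There is one attempt and no reset: what is moved stays moved. The work goes in short steps, Python scripts to look and compute and a tool call to move; the robot and the scene stay as the last step left them, time stands still between calls to the robot, and variables do not carry over. Pictures are saved under pics/ and viewed, about 8 in all and at most 12, crops included, and the job is handed in when it is done.

Besides the shell and the picture viewer there is one more tool, called after "Call:" as name(argument=value, ...), one argument or row to a line, values as JSON. apply_moves: Moves the arm, as the interface text tells. Its arguments: {"type":"object","properties":{"increments":{"type":"array"}},"required":["increments"]}

```bash
mkdir -p pics
python3 - <<'E'
from cell import *
import cv2
for n in("scene","top"):
    cv2.imwrite(f"pics/{n}0.png",cv2.cvtColor(get_image(n),cv2.COLOR_RGB2BGR)); c=calibration(n); print(n,c)
print(read_state())
E
```

```text
scene {'camera_matrix': array([[508.75458016,   0.        , 285.11388448],
       [  0.        , 508.75458016, 209.3886012 ],
       [  0.        ,   0.        ,   1.        ]]), 'distortion': array([0.02999074, 0.        , 0.        , 0.        , 0.        ]), 'origin': array([1357.13598878, -486.85434878,  795.40501775]), 'attitude': array([0.91202627, 0.00142331, 0.96566907])}
top {'camera_matrix': array([[531.80284466,   0.        , 274.9364675 ],
       [  0.        , 531.80284466, 211.94444548],
       [  0.        ,   0.        ,   1.        ]]), 'distortion': array([0.03216885, 0.        , 0.        , 0.        , 0.        ]), 'origin': array([ 473.89597726,   31.9433031 , 1528.13376512]), 'attitude': array([ 0.09345622, -0.02215307, -1.56528778])}
{'clock': 0.1, 'qpos': array([ 1.24819349,  0.62925519,  0.03844107,  1.51825478, -0.02702442,
        0.9963053 , -0.02000014]), 'qd': array([-0.00076343, -0.00398073,  0.0016268 , -0.00237029, -0.00236755,
       -0.00057408,  0.00104856]), 'tau': array([ 3.05678666e-03, -5.64530432e+01,  1.23096909e+00, -1.93971795e+01,
        1.14339305e-02,  5.44371127e-03,  3.67380153e-06]), 'eef_pos': array([ 164.99104978, -628.13727241,  230.48419658]), 'tool_rot': array([-3.13988748e+00, -5.60748607e-06,  2.56792692e-01]), 'force': array([-1.35133092,  0.85442368, -0.87572361]), 'torque': array([0.047636  , 0.00195695, 0.00371614]), 'width': 85.35359771573961}
```

View pics/top0.png

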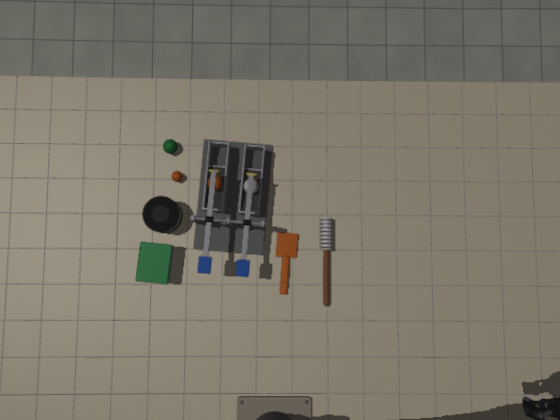

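View pics/scene0.png

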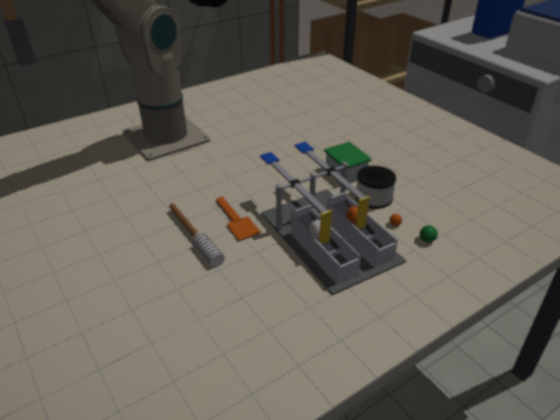

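The orange ball is at top (215,184), in the left lane, and the white ball is at (250,185) in the right lane. The blue paddles are at (205,265) left and (243,268) right. The small orange and green balls lie outside the rack. Next I'll measure the paddles by ray casting.

```bash
cat > h.py <<'E'
import cv2,numpy as np
from cell import *
from scipy.spatial.transform import Rotation as R
def ray(n,uv):
    c=calibration(n); p=cv2.undistortPoints(np.array([[uv]],float),c["camera_matrix"],c["distortion"])[0,0]
    return np.array(c["origin"]),R.from_euler("xyz",c["attitude"]).apply([p[0],-p[1],-1])
def plane(n,uv,z):
    o,d=ray(n,uv); return o+d*(z-o[2])/d[2]
def tri(uv1,uv2):
    (o1,d1),(o2,d2)=ray("top",uv1),ray("scene",uv2)
    s=np.linalg.lstsq(np.c_[d1,-d2],o2-o1,rcond=None)[0]; a,b=o1+s[0]*d1,o2+s[1]*d2
    return (a+b)/2,np.linalg.norm(a-b)
def blobs(img,lo,hi,amin=25):
    m=cv2.inRange(cv2.cvtColor(img,cv2.COLOR_RGB2HSV),lo,hi)
    n,_,st,c=cv2.connectedComponentsWithStats(m)
    return [(c[i].round(1),st[i].tolist()) for i in range(1,n) if st[i,4]>=amin]
E
python3 - <<'E'
from h import *
I={n:cv2.cvtColor(cv2.imread(f"pics/{n}0.png"),cv2.COLOR_BGR2RGB) for n in("top","scene")}
C={"blue":((105,150,60),(130,255,255)),"yellow":((20,130,60),(32,255,255)),"orange":((3,150,60),(15,255,255)),"green":((50,100,40),(85,255,255))}
for k,(lo,hi) in C.items():
    for n in I:
        for c,s in blobs(I[n],lo,hi,15): print(k,n,c,s,plane(n,c,{"blue":132,"yellow":100,"orange":64,"green":63}[k]).round(0))
E
```

```text
blue top [204.1 264.5] [198, 257, 13, 16, 186] [466. 185. 132.]
blue top [242.2 267.6] [236, 260, 13, 16, 184] [459.  86. 132.]
blue scene [303.7 147. ] [296, 143, 16, 9, 86] [467. 185. 132.]
blue scene [269.  157.6] [262, 153, 16, 10, 99] [459.  85. 132.]
yellow scene [361.9 212.6] [356, 196, 13, 33, 259] [724. 156. 100.]
yellow scene [325.  226.9] [319, 210, 12, 33, 286] [717.  59. 100.]
orange top [176.5 176. ] [172, 172, 10, 9, 74] [709. 273.  64.]
orange top [217.2 182.8] [215, 176, 5, 14, 53] [691. 161.  64.]
orange top [208.2 181.7] [207, 178, 3, 9, 15] [694. 186.  64.]
orange top [285.8 255.3] [276, 232, 22, 62, 738] [492. -30.  64.]
orange scene [238.2 222.2] [217, 198, 43, 42, 645] [558. -65.  64.]
orange scene [182.5 219.4] [172, 206, 22, 27, 62] [ 476. -164.   64.]
orange scene [352.4 213.5] [348, 206, 10, 17, 123] [681. 169.  64.]
orange scene [395.4 219.4] [391, 214, 10, 12, 88] [754. 236.  64.]
green top [169.5 145.9] [164, 140, 12, 13, 128] [794. 295.  63.]
green top [153.7 262.6] [136, 242, 36, 42, 1224] [470. 330.  63.]
green scene [347.3 154.4] [325, 143, 45, 24, 617] [474. 329.  63.]
green scene [429.2 232.2] [421, 226, 16, 14, 149] [829. 266.  63.]
```

Both views agree: the left paddle is at (466,185,132), the paddle spacing is 99 mm (100 expected), and rack yaw is about -0.07. I'll travel high with the fingers shut, via (480,-300).

Call:
apply_moves(
  increments=[
    {"tx": 0.315,"ty": 0.33,"tz": 0.01,"rz": -1.5,"claw": 0},
    {"tx": 0.315,"ty": 0.33,"tz": 0.01,"rz": -3,"claw": 0},
    {"tx": 0.315,"ty": 0.33,"tz": 0.01,"rz": -3.75,"claw": 0},
    {"tx": 0.315,"ty": 0.33,"tz": 0.01,"rz": -3.75,"claw": 0},
    {"tx": 0.315,"ty": 0.33,"tz": 0.01,"rz": -3.75,"claw": 0},
    {"tx": 0.315,"ty": 0.33,"tz": 0.01,"rz": -3.75,"claw": 0},
    {"tx": 0.315,"ty": 0.33,"tz": 0.01,"rz": -3.75,"claw": 0},
    {"tx": 0.315,"ty": 0.33,"tz": 0.01,"rz": -3.75,"claw": 0},
    {"tx": 0.315,"ty": 0.33,"tz": 0.01,"rz": -3.75,"claw": 0},
    {"tx": 0.315,"ty": 0.33,"tz": 0.01,"rz": -3.75,"claw": 0},
  ],
)

```text
$.increments[0]: bad value
```

Call:
apply_moves(
  increments=[
    {"tx": 0.315,"ty": 0.33,"tz": 0.01,"rx": 0.0,"ry": 0.0,"rz": -1.5,"claw": 0.001},
    {"tx": 0.315,"ty": 0.33,"tz": 0.01,"rx": 0.0,"ry": 0.0,"rz": -3.0,"claw": 0.001},
    {"tx": 0.315,"ty": 0.33,"tz": 0.01,"rx": 0.0,"ry": 0.0,"rz": -3.75,"claw": 0.001},
    {"tx": 0.315,"ty": 0.33,"tz": 0.01,"rx": 0.0,"ry": 0.0,"rz": -3.75,"claw": 0.001},
    {"tx": 0.315,"ty": 0.33,"tz": 0.01,"rx": 0.0,"ry": 0.0,"rz": -3.75,"claw": 0.001},
    {"tx": 0.315,"ty": 0.33,"tz": 0.01,"rx": 0.0,"ry": 0.0,"rz": -3.75,"claw": 0.001},
    {"tx": 0.315,"ty": 0.33,"tz": 0.01,"rx": 0.0,"ry": 0.0,"rz": -3.75,"claw": 0.001},
    {"tx": 0.315,"ty": 0.33,"tz": 0.01,"rx": 0.0,"ry": 0.0,"rz": -3.75,"claw": 0.001},
    {"tx": 0.315,"ty": 0.33,"tz": 0.01,"rx": 0.0,"ry": 0.0,"rz": -3.75,"claw": 0.001},
    {"tx": 0.315,"ty": 0.33,"tz": 0.01,"rx": 0.0,"ry": 0.0,"rz": -3.75,"claw": 0.001},
  ],
)

```text
clock: 1.1
eef_pos: [485.6, -291.2, 240.9]
tool_rot: [-3.137, -0.003, -0.059]
force: [0.2, 1.2, -0.1]
width: 1.0
```

Call:
apply_moves(
  increments=[
    {"tx": 0.0,"ty": 0.05,"tz": -0.02},
    {"tx": -0.012,"ty": 0.1,"tz": -0.04},
    {"tx": -0.012,"ty": 0.15,"tz": -0.04},
    {"tx": -0.012,"ty": 0.2,"tz": -0.04},
    {"tx": -0.012,"ty": 0.25,"tz": -0.04},
    {"tx": -0.012,"ty": 0.3,"tz": -0.04},
    {"tx": -0.012,"ty": 0.35,"tz": -0.04},
    {"tx": -0.012,"ty": 0.4,"tz": -0.04},
    {"tx": -0.012,"ty": 0.445,"tz": -0.04},
    {"tx": -0.012,"ty": 0.475,"tz": -0.04},
    {"tx": -0.012,"ty": 0.484,"tz": -0.04},
    {"tx": -0.012,"ty": 0.484,"tz": -0.04},
  ],
)

```text
$.increments[0]: bad value
```

Run:
```python
from h import *
s=read_state();print(s["eef_pos"],s["tool_rot"],s["force"],s["width"],s["qpos"])
i=get_image("scene"); cv2.imwrite("pics/s1.png",cv2.resize(cv2.cvtColor(i,cv2.COLOR_RGB2BGR)[40:300,180:480],None,fx=2.3,fy=2.3))
```

```text
[ 485.63146289 -291.20890806  240.93728757] [-3.13709836e+00 -2.61985052e-03 -5.91591540e-02] [ 0.20070966  1.20282322 -0.13394348] 0.9947954704597275 [ 0.42157922  0.49779303  0.10875502  1.74707584 -0.07283416  0.90013582
 -1.06743208]
```

View pics/s1.png

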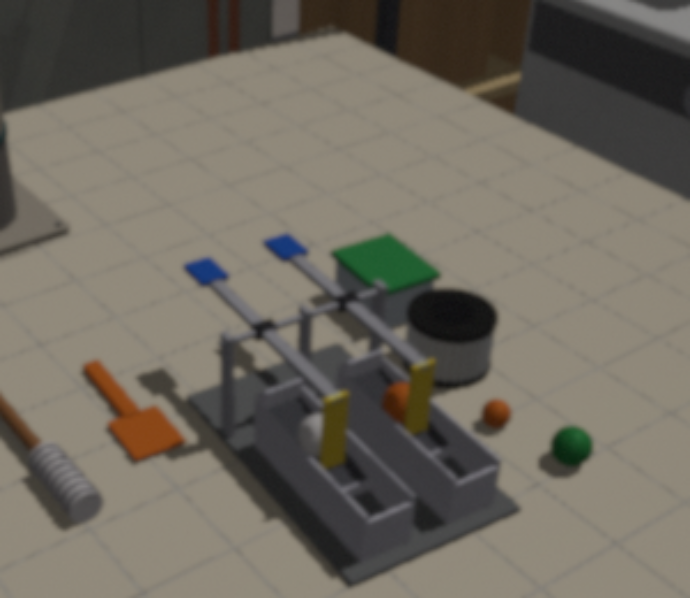

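The rack is untouched: the orange ball sits behind the left gate (crop 400,402) and the white behind the right (crop 315,432). The last call was refused because every row needs all seven keys.

Call:
apply_moves(
  increments=[
    {"tx": 0.0,"ty": 0.05,"tz": -0.02,"rx": 0.0,"ry": 0.0,"rz": 0.0,"claw": 0.001},
    {"tx": -0.012,"ty": 0.1,"tz": -0.04,"rx": 0.0,"ry": 0.0,"rz": 0.0,"claw": 0.001},
    {"tx": -0.012,"ty": 0.15,"tz": -0.04,"rx": 0.0,"ry": 0.0,"rz": 0.0,"claw": 0.001},
    {"tx": -0.012,"ty": 0.2,"tz": -0.04,"rx": 0.0,"ry": 0.0,"rz": 0.0,"claw": 0.001},
    {"tx": -0.012,"ty": 0.25,"tz": -0.04,"rx": 0.0,"ry": 0.0,"rz": 0.0,"claw": 0.001},
    {"tx": -0.012,"ty": 0.3,"tz": -0.04,"rx": 0.0,"ry": 0.0,"rz": 0.0,"claw": 0.001},
    {"tx": -0.012,"ty": 0.35,"tz": -0.04,"rx": 0.0,"ry": 0.0,"rz": 0.0,"claw": 0.001},
    {"tx": -0.012,"ty": 0.4,"tz": -0.04,"rx": 0.0,"ry": 0.0,"rz": 0.0,"claw": 0.001},
    {"tx": -0.012,"ty": 0.445,"tz": -0.04,"rx": 0.0,"ry": 0.0,"rz": 0.0,"claw": 0.001},
    {"tx": -0.012,"ty": 0.475,"tz": -0.04,"rx": 0.0,"ry": 0.0,"rz": 0.0,"claw": 0.001},
    {"tx": -0.012,"ty": 0.484,"tz": -0.04,"rx": 0.0,"ry": 0.0,"rz": 0.0,"claw": 0.001},
    {"tx": -0.012,"ty": 0.484,"tz": -0.04,"rx": 0.0,"ry": 0.0,"rz": 0.0,"claw": 0.001},
  ],
)

```text
clock: 2.35
eef_pos: [468.1, 185.3, 201.0]
tool_rot: [3.141, 0.0, -0.069]
force: [-0.5, -0.2, 0.4]
width: 0.7
```

Run:
```python
from h import *
s=read_state();print(s["clock"],s["eef_pos"],s["tool_rot"],s["force"],s["width"])
a=[cv2.cvtColor(get_image(n),cv2.COLOR_RGB2BGR) for n in("scene","wrist")]
cv2.imwrite("pics/s2.png",np.hstack([cv2.resize(a[0][60:300,220:460],(400,400)),cv2.resize(a[1],(400,400))]))
```

```text
2.35 [468.07263766 185.26666212 201.04280489] [ 3.14088659e+00  2.81378423e-04 -6.91276955e-02] [-0.48423355 -0.24405348  0.39555519] 0.6716975020165439
```

View pics/s2.png

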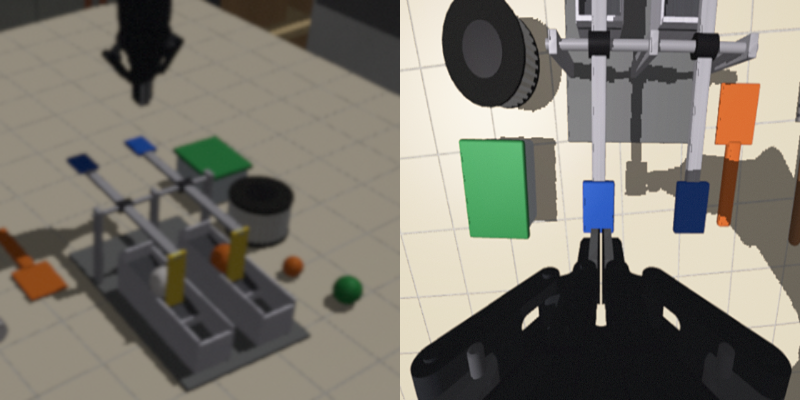

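The shut fingers hang over the left paddle: in the wrist view the finger line is at column 600 and the paddle at (598,205). First I'll descend gently to just above it, then press.

Call:
apply_moves(
  increments=[
    {"tx": 0.0,"ty": 0.0,"tz": -0.02,"rx": 0.0,"ry": 0.0,"rz": 0.0,"claw": 0.001},
    {"tx": 0.0,"ty": 0.0,"tz": -0.04,"rx": 0.0,"ry": 0.0,"rz": 0.0,"claw": 0.001},
    {"tx": 0.0,"ty": 0.0,"tz": -0.055,"rx": 0.0,"ry": 0.0,"rz": 0.0,"claw": 0.001},
    {"tx": 0.0,"ty": 0.0,"tz": -0.064,"rx": 0.0,"ry": 0.0,"rz": 0.0,"claw": 0.001},
    {"tx": 0.0,"ty": 0.0,"tz": -0.07,"rx": 0.0,"ry": 0.0,"rz": 0.0,"claw": 0.001},
    {"tx": 0.0,"ty": 0.0,"tz": -0.075,"rx": 0.0,"ry": 0.0,"rz": 0.0,"claw": 0.001},
    {"tx": 0.0,"ty": 0.0,"tz": -0.08,"rx": 0.0,"ry": 0.0,"rz": 0.0,"claw": 0.001},
    {"tx": 0.0,"ty": 0.0,"tz": -0.085,"rx": 0.0,"ry": 0.0,"rz": 0.0,"claw": 0.001},
    {"tx": 0.0,"ty": 0.0,"tz": -0.085,"rx": 0.0,"ry": 0.0,"rz": 0.0,"claw": 0.001},
  ],
)

```text
clock: 3.35
eef_pos: [468.6, 185.0, 116.2]
tool_rot: [3.141, -0.001, -0.071]
force: [-0.6, -2.8, 4.2]
width: 0.8
```

Call:
apply_moves(
  increments=[
    {"tx": 0.0,"ty": 0.0,"tz": -0.006,"rx": 0.0,"ry": 0.0,"rz": 0.0,"claw": 0.001},
    {"tx": 0.0,"ty": 0.0,"tz": -0.012,"rx": 0.0,"ry": 0.0,"rz": 0.0,"claw": 0.001},
    {"tx": 0.0,"ty": 0.0,"tz": -0.018,"rx": 0.0,"ry": 0.0,"rz": 0.0,"claw": 0.001},
    {"tx": 0.0,"ty": 0.0,"tz": -0.022,"rx": 0.0,"ry": 0.0,"rz": 0.0,"claw": 0.001},
    {"tx": 0.0,"ty": 0.0,"tz": -0.025,"rx": 0.0,"ry": 0.0,"rz": 0.0,"claw": 0.001},
    {"tx": 0.0,"ty": 0.0,"tz": -0.025,"rx": 0.0,"ry": 0.0,"rz": 0.0,"claw": 0.001},
    {"tx": 0.0,"ty": 0.0,"tz": -0.025,"rx": 0.0,"ry": 0.0,"rz": 0.0,"claw": 0.001},
  ],
)

```text
clock: 4.05
eef_pos: [470.2, 186.4, 92.1]
tool_rot: [-3.139, -0.004, -0.07]
force: [1.7, -1.0, 7.8]
width: 1.3
```

Run:
```python
from h import *
s=read_state();print(s["clock"],s["eef_pos"],s["tool_rot"],s["force"],s["width"])
a=[cv2.cvtColor(get_image(n),cv2.COLOR_RGB2BGR) for n in("scene","top")]
cv2.imwrite("pics/s3.png",np.hstack([cv2.resize(a[0][100:300,220:420],(400,400)),cv2.resize(a[1][120:280,140:300],(400,400))]))
```

```text
4.05 [470.20741449 186.40002264  92.07739534] [-3.13937921 -0.00418222 -0.07023427] [ 1.73040126 -1.01691499  7.75424217] 1.3489872706588655
```

View pics/s3.png

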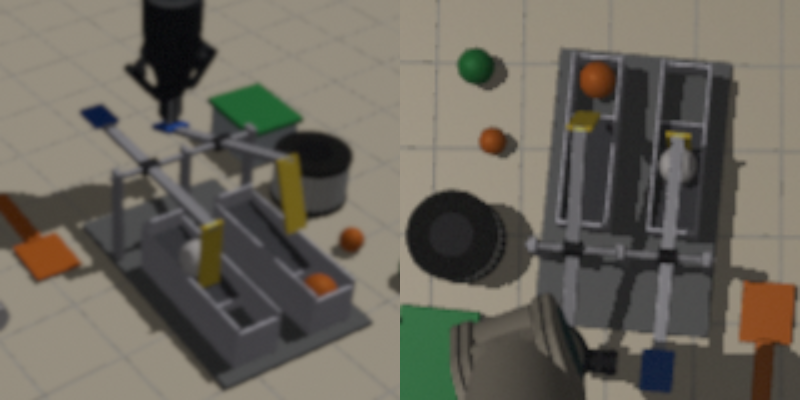

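The left gate is up and the orange ball is in the pocket (scene crop 320,285; top crop 598,78). The white ball is still parked. I'll hold a moment longer, then check.

Call:
apply_moves(
  increments=[
    {"tx": 0.0,"ty": 0.0,"tz": 0.0,"rx": 0.0,"ry": 0.0,"rz": 0.0,"claw": 0.001},
    {"tx": 0.0,"ty": 0.0,"tz": 0.0,"rx": 0.0,"ry": 0.0,"rz": 0.0,"claw": 0.001},
    {"tx": 0.0,"ty": 0.0,"tz": 0.0,"rx": 0.0,"ry": 0.0,"rz": 0.0,"claw": 0.001},
    {"tx": 0.0,"ty": 0.0,"tz": 0.0,"rx": 0.0,"ry": 0.0,"rz": 0.0,"claw": 0.001},
    {"tx": 0.0,"ty": 0.0,"tz": 0.0,"rx": 0.0,"ry": 0.0,"rz": 0.0,"claw": 0.001},
    {"tx": 0.0,"ty": 0.0,"tz": 0.0,"rx": 0.0,"ry": 0.0,"rz": 0.0,"claw": 0.001},
    {"tx": 0.0,"ty": 0.0,"tz": 0.0,"rx": 0.0,"ry": 0.0,"rz": 0.0,"claw": 0.001},
    {"tx": 0.0,"ty": 0.0,"tz": 0.0,"rx": 0.0,"ry": 0.0,"rz": 0.0,"claw": 0.001},
  ],
)

```text
clock: 4.95
eef_pos: [470.2, 186.4, 92.2]
tool_rot: [-3.139, -0.004, -0.07]
force: [2.0, -2.1, 6.2]
width: 0.5
```

Run:
```python
from h import *
ax=np.array([466,185])+120*np.array([.9975,-.07]); yaw=-.07
# rack origin = left axle point minus 50 along rack y
Y=np.array([.07,.9975]);X=np.array([.9975,-.07]);o=ax-50*Y
for k in range(2):
    for c,s in blobs(get_image("top"),(3,150,60),(15,255,255),40):
        p=plane("top",c,40)[:2]-o; print(c,s[4],(p@X).round(),(p@Y).round())
s=read_state();print(s["clock"],s["eef_pos"],s["force"])
```

```text
[218.2 151.4] 156 199.0 49.0
[176.7 176.1] 77 120.0 159.0
[285.8 255. ] 731 -78.0 -164.0
[218.2 151.4] 157 199.0 49.0
[176.6 176. ] 76 120.0 159.0
[285.8 255. ] 730 -78.0 -164.0
5.05 [470.17478819 186.41296462  92.20638032] [ 1.49769516 -2.15981873  6.50680768]
```

The ball is still in the pocket at rack (199, 49), and the paddle is held at about 6.3 N. Releasing slowly.

Call:
apply_moves(
  increments=[
    {"tx": 0.0,"ty": 0.0,"tz": 0.006,"rx": 0.0,"ry": 0.0,"rz": 0.0,"claw": 0.001},
    {"tx": 0.0,"ty": 0.0,"tz": 0.012,"rx": 0.0,"ry": 0.0,"rz": 0.0,"claw": 0.001},
    {"tx": 0.0,"ty": 0.0,"tz": 0.018,"rx": 0.0,"ry": 0.0,"rz": 0.0,"claw": 0.001},
    {"tx": 0.0,"ty": 0.0,"tz": 0.024,"rx": 0.0,"ry": 0.0,"rz": 0.0,"claw": 0.001},
    {"tx": 0.0,"ty": 0.0,"tz": 0.03,"rx": 0.0,"ry": 0.0,"rz": 0.0,"claw": 0.001},
    {"tx": 0.0,"ty": 0.0,"tz": 0.036,"rx": 0.0,"ry": 0.0,"rz": 0.0,"claw": 0.001},
    {"tx": 0.0,"ty": 0.0,"tz": 0.042,"rx": 0.0,"ry": 0.0,"rz": 0.0,"claw": 0.001},
    {"tx": 0.0,"ty": 0.0,"tz": 0.05,"rx": 0.0,"ry": 0.0,"rz": 0.0,"claw": 0.001},
    {"tx": 0.0,"ty": 0.0,"tz": 0.07,"rx": 0.0,"ry": 0.0,"rz": 0.0,"claw": 0.001},
    {"tx": 0.0,"ty": 0.0,"tz": 0.1,"rx": 0.0,"ry": 0.0,"rz": 0.0,"claw": 0.001},
    {"tx": 0.0,"ty": 0.0,"tz": 0.12,"rx": 0.0,"ry": 0.0,"rz": 0.0,"claw": 0.001},
    {"tx": 0.0,"ty": 0.0,"tz": 0.12,"rx": 0.0,"ry": 0.0,"rz": 0.0,"claw": 0.001},
  ],
)

```text
clock: 6.25
eef_pos: [470.8, 185.6, 214.2]
tool_rot: [-3.139, -0.007, -0.071]
force: [0.7, -0.2, -0.4]
width: 0.9
```

Run:
```python
from h import *
s=read_state();print(s["clock"],s["eef_pos"],s["force"])
I={n:get_image(n) for n in("scene","top")}
a=[cv2.cvtColor(v,cv2.COLOR_RGB2BGR) for v in I.values()]
cv2.imwrite("pics/s4.png",np.hstack([cv2.resize(a[0][100:300,220:420],(400,400)),cv2.resize(a[1][120:280,140:300],(400,400))]))
C={"blue":((105,150,60),(130,255,255)),"yellow":((20,130,60),(32,255,255)),"orange":((3,150,60),(15,255,255)),"green":((50,100,40),(85,255,255))}
for k,(lo,hi) in C.items():
    for n in I:
        for c,st in blobs(I[n],lo,hi,30): print(k,n,c,st)
```

```text
6.25 [470.780117   185.56685445 214.22305587] [ 0.74256458 -0.17922654 -0.41645905]
blue scene [303.6 147. ] [296, 143, 16, 9, 85]
yellow scene [362.  212.1] [356, 196, 13, 33, 275]
yellow scene [325. 227.] [319, 210, 13, 33, 289]
orange scene [238.4 222.3] [217, 198, 43, 42, 647]
orange scene [395.3 219.6] [391, 214, 10, 12, 91]
orange scene [186.5 223.6] [181, 217, 12, 16, 38]
orange scene [380.1 241.2] [373, 237, 15, 10, 97]
orange top [218.1 151.5] [212, 145, 14, 14, 157]
orange top [176.7 176.1] [172, 172, 10, 9, 77]
orange top [285.8 255. ] [276, 232, 22, 62, 732]
green scene [347.3 154.4] [325, 143, 45, 24, 617]
green scene [428.5 233.2] [421, 226, 16, 16, 182]
green top [169.8 146.1] [164, 140, 13, 13, 136]
green top [144.3 261.6] [136, 242, 29, 40, 438]
```

View pics/s4.png

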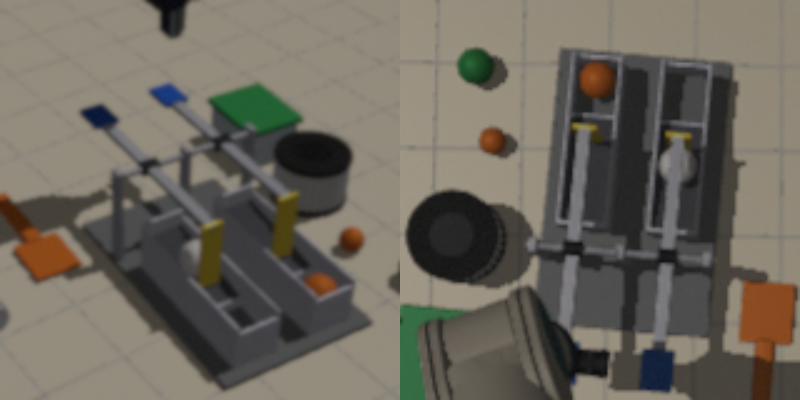

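The left gate is shut and its paddle is back at its starting pixel (303.6,147.0). The orange ball is in the pocket, the white ball is parked, and the bystanders haven't moved. The arm is clear, so I'm handing in.

```bash
python3 -c "
from cell import *
print(finish_job())"
```

```text
the job is handed in; nothing more can be done
None
```

I pressed the left paddle, the one for the orange ball's lane, with shut fingertips. I stopped short of the lever's stop, at about 6–8 N, and held it until the orange ball had rolled into the pocket. I then released it slowly and raised the arm clear. The clock read about 6.3 s at hand-in.

**Last checks:**
- **Orange ball:** it was measured at rack (199, 49) mm while the paddle was held, and at the same place after release.
- **Left lever:** its paddle and gate returned to within 0.5 px of their starting places in the scene view.
- **White ball, tub, filter, scraper:** all look unmoved. The tub's and scraper's colour blobs match their starting pixels. I judged the white ball and filter by eye only.
- **Contact:** wrist force was about zero, with the TCP at 214 mm, about 80 mm above the paddle.

**Not fully checked:**
- **Brush:** it was mostly outside the last pictures. The arm only passed over it, at about 200 mm or higher.
- **Right paddle:** in the arm's shadow it fell below the colour mask, but its gate was at its starting pixel.

No check disagreed. Two early move calls were refused for their format and moved nothing.

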